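# Start the toast by pressing the toaster's lever down

### The arm

A 6-joint arm with a two-finger parallel gripper is mounted at the origin on a cart in front of the work surface, level with it; the furniture and walls round the work are solid. World frame = base frame: x ahead of the robot, y to its left, z up, the work surface at z = 0. Lengths are in m, angles in degrees, forces in N, time in s.
With the tool pointing down it reaches from about 0.25 to 0.725 m from the base axis. Payload 9.7 kg.
Tool frame: the origin (TCP) lies midway between the tips of the shut fingers; the grasp point (between the pads) lies 19 mm behind it; x points along the fingers, y is the direction in which the jaws open and shut, and the axes are right-handed (so a half turn about x gives the same grasp; the last joint's range is limited). The gripper opens to 85 mm and grips with 20 to 120 N. Pads are 22 mm wide; open, the fingers measure 114 mm over their backs; the gripper's body (76 mm by 85 mm) begins 54 mm behind the grasp point. The pads swing forward as they close: fully open they stand 13 mm farther back than shut.
Start: joints at [66.578, 4.979, 10.078, 95.1, 0, 90], TCP at [0.219, 0.505, 0.231] pointing down, gripper open.
Joint ranges: [-179.16, 179.16], [-48.56, 103.87], [-65.8, 70.77], [-126.05, 130.52], [-82.76, 87.17], [-180, 180]. Speed limits (degrees/s): [127.2, 127.2, 147.25, 180, 180, 180].

### API

Orientations are given as [roll, pitch, yaw] about the fixed x, y, z axes, in that order (R = Rz(yaw) Ry(pitch) Rx(roll)).
In Python, from workcell import bot, cams gives the robot as it stands.
- The arm moves only by the tool apply_moves, never from a script. Its argument "commands" is a list of rows, each a list of 5 numbers: the shift along the tool's x, y, z in m, then the turn about the tool's x in rad, then the opening, from -1 (shut) to 1 (fully open). In form: [[tx, ty, tz, roll, hand], ...]. A call has 1 to 12 rows; each row is the pose to reach, as a shift and turn from the pose measured when the call began, along the tool's axes at that moment; what a row does not reach only later rows make up. A row lasts 1/10 s, in which the tool goes at most 50 mm and 8.59 degrees, less where a joint would pass 70% of its speed; a pose out of reach is approached as far as the arm can. A call with a gripper value outside its range is refused whole. The fingers move at their own pace and stop on an object; "newtons" is the grip in N (left out, the last holds). Time passes only in rows, so rows that repeat a pose let the fingers close. It gives the time, the measured TCP pose, the force and the opening at its end, in the units of the state.
- bot.get_obs(): the state, without advancing time (a new reading comes with each control period).
- cams.camera(name): name is "side" or "top" or "wrist"; returns a dict with "frame" (384x512x3 uint8, blue, green, red), "depth" (384x512 float32, m along the optical axis (not along the pixel's ray), 0 where there is no reading), "camera_matrix" (3x3 intrinsics, pixels), "R" (3x3) and "t" (3): a world point X has camera coordinates R X + t; the wrist camera has in their place "mount" (4x4, takes a point from camera to tool coordinates, whose origin is the TCP and whose axes are the tool frame's). Camera axes: x right, y down, z forward; pixel columns grow to the right and rows downward; lengths in m; the calibration is good to about 2 mm. The wrist camera is an equidistant fisheye: a pixel r from the principal point sees the ray r / f radians off the axis. A picture is of the moment at which its call begins: read the wrist's pose just before it.
- bot.job_done(): hands the job in, once; it reports no verdict.
Trained networks look in the newest picture that a camera, given by its name, has taken for a name from the list of things; names that differ only in an ending like _2 or _b are one class to them, and where a whole thing is asked for, a point or a joint stands for the part that bears it (a point fixed in the world has none). Each returns a list of dicts, best first, with "confidence" (0 to 1); they miss things now and then, are a little off and sometimes report something else, mostly with a low value. They report only what shows in the picture. A call takes as long as a camera call.
- cams.spot_in(name, camera): "rect" ([left, top, right, bottom] in pixels, round what is visible of it).
The state is a dict: "time": time; "q": joint angles; "qd": joint speeds; "joint_efforts": joint torques, N m; "ee_pos": TCP position; "tcp_rot": TCP orientation; "wrist_force": force on the tool from outside, world axes, zero at the start; "torque": the same for the moment, N m; "opening": finger opening in m.
Only numpy, scipy, OpenCV 4.12 (cv2) and the standard library are available. Lean on these libraries where they do the work, as an engineer would, in place of code of your own. Each camera call takes 0.05 s, during which the arm holds its last target. There are 200 camera calls.

### The job

Start the toast: with the fingertips press the toaster's lever gently all the way down to its stop, so that the bread sinks into the slots, then take the hand away. Do not touch the bread or the browning dial, do not shift or tip the toaster, and leave the mug, plate, teaspoon and coffee jar where they are.

Things in the scene. Friction and masses are not known exactly. Their poses are not given: they have to be found in the camera images.
- toaster: A grey two-slot toaster, loose on the worktop on four feet, about 1.4 kg, with a black base and a short black cord. Origin: on the worktop, under the long side that has the cord. Its z is up; its -y axis points out of the narrow end that carries the lever and the dial, roughly towards the robot. In this frame the housing spans x -161 to 4, y -124 to 148, z 0 to 180 mm, edges rounded; the lever end is the face at y = -124.
- toaster_lever (a joint): The lever's travel downward in m: 0 is fully up, 0.065 is the stop at the bottom (bread in); it starts between 0 and 0.010. It slides straight down against about 1 N of friction with no spring, and stays where it is left. The stop is hard. Pressing the lever harder than about 22 N can tip the toaster.
- lever_top (a point): Middle of the upper face of the lever, a black tab 40 mm wide, 13 mm thick, standing 24 mm out of the end face; the point is 11 mm out. Moves with the lever: 148 mm above the worktop when up, 83 mm when down, with the toaster's top at 180 mm close behind. So lean shut fingers 20 to 30 degrees, tips towards the toaster, and press near the outer edge, to keep a wide gripper off the housing.
- toaster_dial: The round browning dial on the same end face, 26 mm across, standing 13 mm out, its axis along the toaster's y. Its body frame coincides with the toaster's (origin not on the dial) but turns with it; use dial_face for its place. It turns freely and must not be touched.
- dial_face (a point): Centre of the dial's outer face, 52 mm above the worktop, 32 mm to the right of the lever's middle as seen facing the lever end, and below it.
- bread: Two slices of white bread standing in the slots, carried by the lever and sinking with it; each 106 mm long (toaster y), 13 mm thick, 105 mm high, 53 mm apart. Origin: midway between the slices at their lower edge. With the lever up they stand 38 mm out of the toaster's top, with it down they are hidden. The nearest edge is 82 mm behind the lever end's face.
- mug: A plain purple-grey mug, 86 mm wide, 125 mm with its handle, 96 mm high, standing upright at the far right by the kettle; origin under its middle. Stays where it is.
- plate: A white plate, 150 mm across, 18 mm high, near the front edge at the right; origin under its centre. Stays where it is.
- teaspoon: A steel teaspoon, 137 x 28 x 13 mm, lying between the plate and the toaster; origin under its middle. Stays where it is.
- coffee_jar: A glass jar with a black lid, 116 mm across, 140 mm high, close to the right side of the toaster, over the end of its cord; origin under its centre. Stays where it is.

How it is judged (in metres and radians):
On the way:
1. the fingertips press the lever down to its stop (value of joint toaster_lever above 0.06 m and contact force between the fingers and toaster above 0.5 N), for 0.05 s.
At the end, for the whole second after the job is handed in: The lever is at least 60 mm down of its 65 mm and at rest, the toaster stands flat within 15 mm of where it was, and the mug, plate, teaspoon and coffee jar are within 15 mm of where they were (value of joint toaster_lever above 0.06 m and linear speed of bread below 0.02 m/s and distance of each of toaster, mug, plate, teaspoon, coffee_jar from where it was at the start of the episode below 0.015 m and angle between toaster's own z axis and vertical below 0.03 rad); the robot touches nothing.
It fails at once if the robot touches the bread (contact force between any of the fingers, the arm and bread above 0.3 N).
It fails at once if the robot touches the browning dial (contact force between any of the fingers, the arm and toaster_dial above 0.3 N).
It fails at once if the toaster is pressed with more than 35 N (contact force between any of the fingers, the arm and toaster above 35 N).
It fails at once if the toaster is shifted by more than 15 mm, lifted or tipped (distance of toaster from where it was at the start of the episode above 0.015 m or height (world z) of toaster above 0.01 m or angle between toaster's own z axis and vertical above 0.07 rad).
It fails at once if the mug, plate, teaspoon or coffee jar is moved by more than 15 mm (distance of any of mug, plate, teaspoon, coffee_jar from where it was at the start of the episode above 0.015 m).
It also fails if it takes over 32 s, if anything falls off the work surface, if the arm or the gripper's body presses on something with over 40 N, if the wrist force passes 120 N, or if a joint passes its speed limit or range.

## Working session

There is one attempt and no reset: what is moved stays moved. The work goes in short steps, Python scripts to look and compute and a tool call to move; the robot and the scene stay as the last step left them, time stands still between calls to the robot, and variables do not carry over. Pictures are saved under pics/ and viewed, about 8 in all and at most 12, crops included, and the job is handed in when it is done.

Besides the shell and the picture viewer there is one more tool, called in YAML: its name, and indented under it one key for each argument. apply_moves: Moves the arm, as the interface text tells. Its arguments: {"type":"object","properties":{"commands":{"type":"array"},"newtons":{"type":"number"}},"required":["commands"]}

```bash
ls; mkdir -p pics
python3 - <<'E'
from workcell import bot, cams
import cv2, numpy as np
o=bot.get_obs(); print({k:np.round(v,4).tolist() for k,v in o.items()})
ims=[]
for n in ["side","top"]:
    c=cams.camera(n); im=c["frame"].copy()
    np.savez(f"{n}.npz",**c)
    for t in ["toaster","lever_top","toaster_dial","bread","coffee_jar","mug","plate","teaspoon"]:
        d=cams.spot_in(t,n)
        if d:
            r=d[0]["rect"]; print(n,t,np.round(r),round(d[0]["confidence"],2))
    cv2.imwrite(f"pics/{n}1.png",im)
E
```

```text
pics
{'time': 0.0, 'q': [66.5783, 5.011, 10.0366, 95.0991, 0.0001, 89.9994], 'qd': [-0.0282, 0.0983, 0.0411, 0.1377, 0.056, 0.0141], 'joint_efforts': [-0.0006, -52.0398, 46.4792, 0.0164, 0.0001, -0.0], 'ee_pos': [0.2185, 0.5045, 0.2306], 'tcp_rot': [-90.0448, 89.9265, -113.4659], 'wrist_force': [0.1649, 0.0472, -0.3598], 'torque': [0.0252, -0.0296, -0.0306], 'opening': 0.0853}
side toaster [150.  71. 267. 201.] 0.55
side lever_top [152.  82. 233. 170.] 0.88
side bread [177.  82. 233. 137.] 0.55
side coffee_jar [274. 149. 318. 218.] 0.8
side mug [310. 252. 358. 315.] 0.89
side plate [226. 280. 297. 354.] 0.79
top toaster [111. 159. 202. 253.] 0.7
top lever_top [129. 161. 170. 252.] 0.62
top toaster_dial [267. 256. 281. 318.] 0.66
top bread [125. 162. 170. 200.] 0.76
top coffee_jar [240. 159. 294. 188.] 0.77
top mug [335. 189. 397. 232.] 0.97
top plate [294. 249. 360. 317.] 0.78
top teaspoon [266. 255. 283. 321.] 0.7
```

View pics/side1.png

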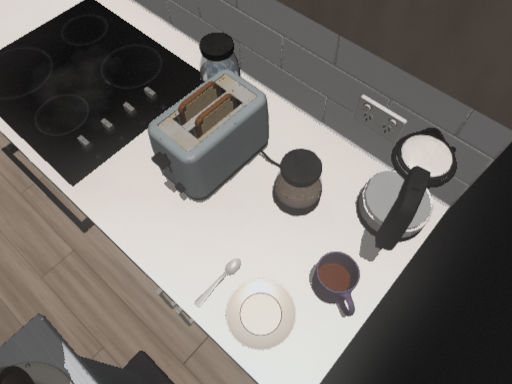

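View pics/top1.png

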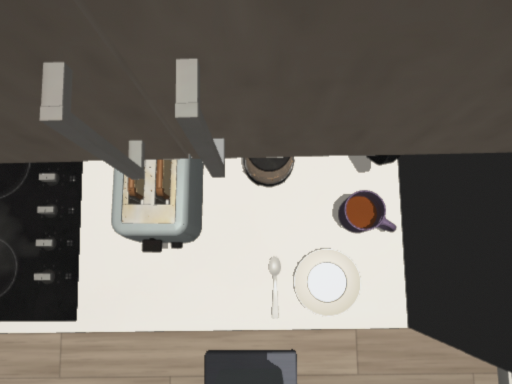

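The side view shows the lever at about (162,160) and the dial at about (180,188). The top view shows the lever at (152,246) and the dial at (177,244), with a wall cabinet above the back of the toaster. Next I fit the toaster from depth.

```bash
cat > h.py <<'E'
import numpy as np
def cloud(f):
    c=dict(np.load(f)); d=c["depth"]; v,u=np.mgrid[:d.shape[0],:d.shape[1]]
    K=c["camera_matrix"]; P=np.stack([(u-K[0,2])*d/K[0,0],(v-K[1,2])*d/K[1,1],d],-1)
    W=(P-c["t"])@c["R"]; W[d==0]=np.nan
    return c,W
E
python3 - <<'E'
import numpy as np,cv2
from h import cloud
np.set_printoptions(precision=3,suppress=True)
for n,rc in [("top",(90,150,220,260)),("side",(140,60,280,210))]:
    c,W=cloud(n+".npz"); print(n,"cam pos",-c["R"].T@c["t"])
    l,t,r,b=rc; S=W[t:b,l:r].reshape(-1,3)
    m=(S[:,2]>.165)&(S[:,2]<.19); T=S[m]
    x,y=np.nanpercentile(T[:,:2],[1,99],axis=0).T
    print("top range",x,y,cv2.minAreaRect(T[:,:2].astype(np.float32)))
    g=c["frame"][t:b,l:r].reshape(-1,3).max(1)
    k=(g<45)&(S[:,2]>.02)&(S[:,2]<.165)
    print("dark",k.sum()); 
    for p in [(152,246),(152,240),(152,250),(177,244)] if n=="top" else [(162,160),(165,156),(158,158),(180,188),(183,186)]: print(p,W[p[1],p[0]],c["frame"][p[1],p[0]])
c,W=cloud("top.npz")
for p in [(55,90),(135,170),(215,165),(300,100),(186,80),(185,110)]: print(p,W[p[1],p[0]])
# teaspoon etc heights/hood: lowest z of overhang
m=W[...,2]>.25; print("overhang min xyz",np.nanmin(W[m],0))
print("overhang x by z",[(z,np.nanmin(W[...,0][(abs(W[...,2]-z)<.05)])) for z in (.35,.45,.55,.65,.75,.85) if (abs(W[...,2]-z)<.05).any()])
for n,(l,t,r,b) in (("top",(90,200,220,270)),("side",(130,120,220,215))):
    im=np.load(n+".npz")["frame"][t:b,l:r]; im=cv2.convertScaleAbs(im,alpha=1.6,beta=15); cv2.imwrite(f"pics/{n}crop.png",cv2.resize(im,None,fx=4,fy=4,interpolation=cv2.INTER_CUBIC))
a=cv2.imread("pics/topcrop.png");b=cv2.imread("pics/sidecrop.png");w=max(a.shape[1],b.shape[1])
pad=lambda i:cv2.copyMakeBorder(i,0,0,0,w-i.shape[1],0)
cv2.imwrite("pics/crops.png",cv2.resize(cv2.vconcat([pad(a),pad(b)]),None,fx=.88,fy=.88))
E
```

```text
top cam pos [ 0.503 -0.067  1.059]
top range [0.562 0.707] [0.082 0.229] ((0.6398710012435913, 0.1559513807296753), (0.1518184244632721, 0.15910111367702484), 88.90896606445312)
dark 248
(152, 246) [0.542 0.157 0.147] [31 35 38]
(152, 240) [0.554 0.158 0.144] [26 27 31]
(152, 250) [0.534 0.157 0.146] [35 39 41]
(177, 244) [0.549 0.123 0.062] [32 34 35]
side cam pos [ 0.331 -0.32   0.852]
top range [0.562 0.81 ] [0.08  0.225] ((0.68840491771698, 0.1535247266292572), (0.1502501666545868, 0.25816038250923157), 88.8516845703125)
dark 58
(162, 160) [0.543 0.154 0.144] [56 57 59]
(165, 156) [0.554 0.156 0.146] [50 51 52]
(158, 158) [0.541 0.163 0.146] [55 57 59]
(180, 188) [0.544 0.121 0.059] [61 63 65]
(183, 186) [0.553 0.119 0.059] [66 68 70]
(55, 90) [0.594 0.041 0.832]
(135, 170) [0.579 0.036 0.699]
(215, 165) [ 0.577 -0.03   0.718]
(300, 100) [ 0.609 -0.092  0.765]
(186, 80) [ 0.597 -0.028  0.832]
(185, 110) [ 0.581 -0.027  0.833]
overhang min xyz [ 0.327 -0.45   0.25 ]
overhang x by z [(0.35, np.float64(0.35933473136507843)), (0.45, np.float64(0.3599650668264746)), (0.65, np.float64(0.5764505284899266)), (0.75, np.float64(0.5766264955477821)), (0.85, np.float64(0.576674051249218))]
```

View pics/crops.png

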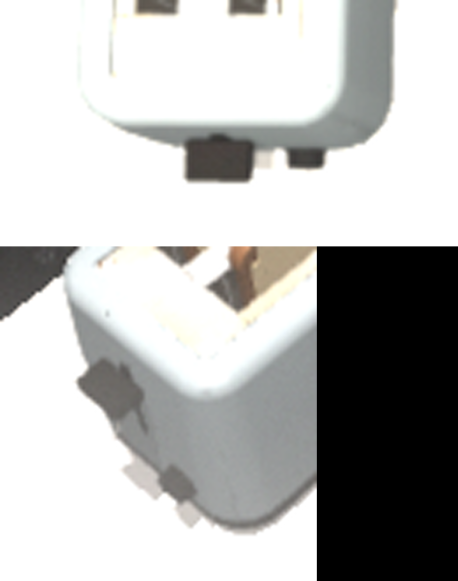

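The enlarged crops put the lever tab at world x 0.532–0.556, y≈0.157, z≈0.147, with the dial at y≈0.122 and lower down. The moves can't tilt the tool, so it stays vertical. I will therefore open the jaws along world x and press with the one forward finger. That finger stands farther out than the gripper's body, so the body stays clear of the housing.

```bash
cat >> h.py <<'E'
from scipy.spatial.transform import Rotation
def plan(o,tgt):
    R=Rotation.from_euler("xyz",o["tcp_rot"],degrees=True).as_matrix()
    d=R.T@(np.array(tgt)-o["ee_pos"])
    # roll about tool x to bring tool y to +-world x
    r=[np.arctan2(s*R[0,2],s*R[0,1]) for s in (1,-1)]
    return R,d,r
E
python3 - <<'E'
import numpy as np
from h import *
from workcell import bot
np.set_printoptions(precision=4,suppress=True)
o=bot.get_obs(); R,d,r=plan(o,[.47,.157,.25]); print(o["time"]);print(R);print(d,r)
E
```

```text
0.9
[[ 0.      0.3975  0.9176]
 [ 0.0001  0.9176 -0.3975]
 [-1.      0.0001 -0.    ]]
[-0.0187 -0.2191  0.3689] [np.float64(1.1619690925298543), np.float64(-1.979623561059939)]
```

apply_moves:
  commands:
    - [-0.019, -0.02, 0.035, 0.1, 1]
    - [-0.019, -0.04, 0.07, 0.2, 1]
    - [-0.019, -0.065, 0.11, 0.32, 1]
    - [-0.019, -0.09, 0.15, 0.44, 1]
    - [-0.019, -0.115, 0.19, 0.56, 1]
    - [-0.019, -0.14, 0.23, 0.68, 1]
    - [-0.019, -0.16, 0.27, 0.8, 1]
    - [-0.019, -0.18, 0.305, 0.92, 1]
    - [-0.019, -0.2, 0.335, 1.04, 1]
    - [-0.019, -0.21, 0.355, 1.12, 1]
    - [-0.019, -0.219, 0.369, 1.162, 1]
    - [-0.019, -0.219, 0.369, 1.162, 1]

```text
time: 2.1
ee_pos: [0.471, 0.1556, 0.2501]
tcp_rot: [-26.4, 90.0, -116.6]
wrist_force: [-0.9, -0.3, -0.7]
opening: 0.0854
```

Run:
```python
import numpy as np,cv2
from h import *
from workcell import bot,cams
np.set_printoptions(precision=4,suppress=True)
o=bot.get_obs(); R,d,r=plan(o,[.49,.157,.165]); print(o["time"],o["q"],o["ee_pos"],o["wrist_force"]);print(R);print(d,r)
c=cams.camera("side"); np.savez("side2.npz",**c)
c2=cams.camera("top"); np.savez("top2.npz",**c2)
cv2.imwrite("pics/b.png",cv2.hconcat([cv2.resize(c["frame"][:300,60:360],(400,400)),cv2.resize(c2["frame"][100:384,60:344],(400,400))]))
_,W=cloud("side2.npz"); 
S=W[:,:]; m=(S[...,2]>.2)&(S[...,0]<.6)&(S[...,0]>.38)&(abs(S[...,1]-.157)<.08)
for z in np.arange(.2,.5,.02):
    k=m&(abs(S[...,2]-z)<.01)
    if k.sum()>3: print(round(z,2),k.sum(),S[k][:,:2].min(0),S[k][:,:2].max(0))
```

```text
2.1 [ 18.2901  -1.9517   5.0986  97.0655  -0.0153 108.4809] [0.471  0.1556 0.2501] [-0.8603 -0.3112 -0.7308]
[[-0.0002  1.     -0.0033]
 [-0.0003 -0.0033 -1.    ]
 [-1.     -0.0002  0.0003]]
[ 0.0851  0.019  -0.0015] [np.float64(-0.003330394620416722), np.float64(3.1382622589693767)]
0.26 36 [0.4153 0.1433] [0.5206 0.165 ]
0.28 150 [0.4125 0.1422] [0.5252 0.1653]
0.3 158 [0.3977 0.1404] [0.543  0.1633]
0.32 668 [0.3949 0.1366] [0.5437 0.1722]
0.34 545 [0.3973 0.1348] [0.5409 0.1687]
0.36 790 [0.3996 0.1339] [0.5384 0.1693]
0.38 280 [0.4315 0.1167] [0.5034 0.1616]
0.4 499 [0.4316 0.1159] [0.5025 0.1602]
0.42 679 [0.4316 0.1167] [0.5054 0.169 ]
0.44 354 [0.4291 0.1142] [0.5038 0.1559]
0.46 797 [0.4283 0.113 ] [0.5075 0.1646]
0.48 654 [0.4216 0.112 ] [0.5087 0.159 ]
```

View pics/b.png

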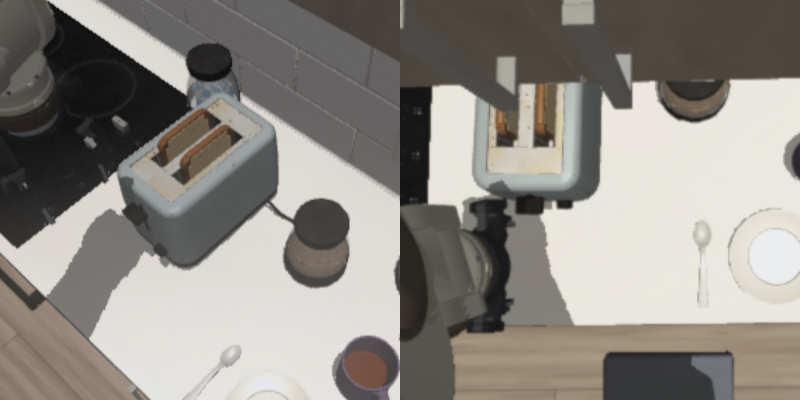

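The left half of the picture is the side view, with the hand only at its left edge. The right half, from the top, shows the open gripper lined up in front of the lever, the near tip at about (490,205) and the lever at (530,203). The cloud shows the knuckles bulging about 18 mm past the finger backs, so clearance needs finer measurement.

Run:
```python
import numpy as np
from h import *
np.set_printoptions(precision=4,suppress=True)
pc=np.percentile
T=cloud("top2.npz")[1].reshape(-1,3);S=cloud("side2.npz")[1].reshape(-1,3)
T0=cloud("top.npz")[1].reshape(-1,3);S0=cloud("side.npz")[1].reshape(-1,3)
for n,A in (("T2",T),("S2",S),("T0",T0),("S0",S0)):
    k=(A[:,2]>.138)&(A[:,2]<.153)&(A[:,0]<.556)&(A[:,0]>.5)&(abs(A[:,1]-.157)<.035)
    B=A[k]; print(n,"lever",k.sum(),pc(B,[2,50,98],axis=0).tolist() if k.sum() else "")
for n,A in (("T",T0),("S",S0)):
  for z in np.arange(.08,.19,.01):
    k=(abs(A[:,2]-z)<.005)&(A[:,0]>.5)&(A[:,0]<.62)&(A[:,1]>.1)&(A[:,1]<.215)&(abs(A[:,1]-.157)>.024)
    if k.sum()>2: print(n,"face z%.2f"%z,k.sum(),pc(A[k][:,0],[0,10,50]))
print("gripper rel TCP: z, back side(x>0) max/min of forward finger, y range")
for z in np.arange(.0,.16,.01):
    k=(abs(S[:,2]-.25-z)<.005)&(abs(S[:,0]-.471)<.1)&(abs(S[:,1]-.157)<.07)
    B=S[k]-[.471,.1556,.25]; F=B[B[:,0]>.02]; Q=B[B[:,0]<-.02]
    if len(F)>2: print("%.2f"%z,len(F),pc(F[:,0],[0,5,50,95,100]),pc(F[:,1],[2,98]),"rear",pc(Q[:,0],[0,5,95,100]) if len(Q) else "")
```

```text
T2 lever 261 [[0.5299732294804494, 0.1400422568758468, 0.1401313266457966], [0.5419586413648444, 0.1576084724551836, 0.14628580020046145], [0.5540295907542949, 0.17706922688305035, 0.150083509467327]]
S2 lever 192 [[0.5296446024483717, 0.1389704373093989, 0.1388425058084394], [0.5409975798965634, 0.15653206015238147, 0.14378839706558666], [0.5545207363514185, 0.17604164178534193, 0.14715500383686236]]
T0 lever 260 [[0.5299875363678381, 0.1397291660840395, 0.14196288978424013], [0.541862904086101, 0.15771570131681967, 0.14651442589709085], [0.5540233436834929, 0.177037023450809, 0.14986952418297966]]
S0 lever 193 [[0.5293438552489013, 0.13865841999679346, 0.13903143391409353], [0.540869730024703, 0.15630800360518493, 0.14375671667286946], [0.5543191633829513, 0.17635995102314603, 0.14685503118500545]]
T face z0.08 12 [0.5536 0.5541 0.5544]
T face z0.09 8 [0.5539 0.5539 0.5541]
T face z0.10 11 [0.5551 0.5552 0.5566]
T face z0.11 17 [0.5548 0.5549 0.5551]
T face z0.12 24 [0.556  0.5561 0.5574]
T face z0.13 18 [0.556  0.5561 0.5588]
T face z0.14 28 [0.5572 0.5573 0.5586]
T face z0.15 31 
[... 1473 characters left out ...]
   0.0219 0.0559 0.0668 0.0691] [-0.0183 -0.0054] rear [-0.0734 -0.0728 -0.0221 -0.02  ]
0.10 110 [0.02   0.021  0.0507 0.0653 0.0674] [-0.016  -0.0039] rear [-0.0717 -0.0709 -0.0217 -0.02  ]
0.11 171 [0.025  0.0309 0.051  0.064  0.0664] [-0.0138  0.0109] rear [-0.0712 -0.0698 -0.0271 -0.0203]
0.12 39 [0.0321 0.034  0.0595 0.063  0.0635] [-0.0131  0.0083] rear [-0.0686 -0.0669 -0.032  -0.0278]
0.13 13 [0.0203 0.0205 0.024  0.0311 0.0324] [-0.0306 -0.0167] rear [-0.0395 -0.0392 -0.0213 -0.0202]
0.14 18 [0.0207 0.021  0.0251 0.0302 0.0321] [-0.03   -0.0176] rear [-0.0395 -0.0391 -0.0211 -0.0202]
0.15 23 [0.0201 0.0204 0.0247 0.031  0.0315] [-0.031 -0.018] rear [-0.0394 -0.0391 -0.0215 -0.0205]
```

Run:
```python
import numpy as np
from h import *
np.set_printoptions(precision=4,suppress=True)
S=cloud("side2.npz")[1].reshape(-1,3)-[.471,.1556,.25];T=cloud("top2.npz")[1].reshape(-1,3)-[.471,.1556,.25]
for z in np.arange(.04,.25,.01):
    r=[]
    for A in (S,T):
        k=(abs(A[:,2]-z)<.005)&(abs(A[:,0])<.03)&(abs(A[:,1])<.08); B=A[k]
        r.append((len(B),B[:,1].min().round(4),B[:,1].max().round(4)) if len(B)>1 else None)
    print("%.2f"%z,r)
```

```text
0.04 [None, None]
0.05 [None, None]
0.06 [None, None]
0.07 [(27, np.float64(-0.0175), np.float64(-0.0091)), None]
0.08 [(115, np.float64(-0.0192), np.float64(-0.0096)), (13, np.float64(-0.0172), np.float64(-0.0069))]
0.09 [(124, np.float64(-0.0205), np.float64(-0.0088)), (17, np.float64(-0.0178), np.float64(-0.012))]
0.10 [(191, np.float64(-0.0217), np.float64(-0.0095)), None]
0.11 [(51, np.float64(-0.0213), np.float64(-0.0103)), None]
0.12 [(2, np.float64(-0.0117), np.float64(-0.011)), None]
0.13 [(117, np.float64(-0.0389), np.float64(-0.0226)), (18, np.float64(-0.0371), np.float64(-0.0206))]
0.14 [(181, np.float64(-0.0397), np.float64(-0.0203)), (83, np.float64(-0.0377), np.float64(-0.0202))]
0.15 [(186, np.float64(-0.0391), np.float64(-0.0203)), (83, np.float64(-0.0373), np.float64(-0.0201))]
0.16 [(202, np.float64(-0.0391), np.float64(-0.021)), (83, np.float64(-0.0376), np.float64(-0.0203))]
0.17 [(356, np.float64(-0.0389), np.float64(-0.0135)), (163, np.float64(-0.0379), np.float64(-0.0177))]
0.18 [(69, np.float64(-0.0364), np.float64(-0.0142)), (19, np.float64(-0.0371), np.float64(-0.0254))]
0.19 [(201, np.float64(-0.0402), np.float64(-0.0242)), (42, np.float64(-0.0391), np.float64(-0.0241))]
0.20 [(198, np.float64(-0.0426), np.float64(-0.0268)), (38, np.float64(-0.0406), np.float64(-0.0258))]
0.21 [(251, np.float64(-0.042), np.float64(-0.0228)), (101, np.float64(-0.0407), np.float64(-0.024))]
0.22 [(329, np.float64(-0.0422), np.float64(-0.0233)), (166, np.float64(-0.0413), np.float64(-0.0223))]
0.23 [(196, np.float64(-0.0428), np.float64(-0.0241)), (5, np.float64(-0.0389), np.float64(-0.0348))]
0.24 [(580, np.float64(-0.0436), np.float64(-0.0111)), (304, np.float64(-0.0421), np.float64(-0.0238))]
```

The earlier check left out the middle of the gripper. With that included, the body's nose is only about ±20 mm thick across the jaws. The full width starts 125 mm above the tips, which stays over the toaster's top throughout. So shut fingers with the jaws along world y fit best: tips centred at x≈0.53 give about 11 mm of overlap on the lever and keep the nose off the housing.

apply_moves:
  commands:
    - [0, 0.01, 0, -0.14, -1]
    - [0, 0.02, 0, -0.28, -1]
    - [0, 0.03, 0, -0.42, -1]
    - [0, 0.04, 0, -0.56, -1]
    - [0, 0.05, 0, -0.7, -1]
    - [0, 0.059, -0.001, -0.84, -1]
    - [0, 0.059, -0.001, -0.98, -1]
    - [0, 0.059, -0.001, -1.12, -1]
    - [0.02, 0.059, -0.001, -1.26, -1]
    - [0.04, 0.059, -0.001, -1.4, -1]
    - [0.06, 0.059, -0.001, -1.54, -1]
    - [0.07, 0.059, -0.001, -1.574, -1]
  newtons: 20

```text
time: 3.4
ee_pos: [0.5279, 0.1591, 0.1785]
tcp_rot: [-175.1, 89.9, -174.4]
wrist_force: [1.0, 0.5, -0.3]
opening: 0.0001
```

Run:
```python
import numpy as np,cv2
from h import *
from workcell import bot,cams
np.set_printoptions(precision=4,suppress=True)
o=bot.get_obs(); R,d,r=plan(o,[.53,.157,.155]); print(o["time"],o["q"],o["ee_pos"],o["wrist_force"],o["opening"]);print(R);print(d)
c=cams.camera("side"); np.savez("side3.npz",**c)
c2=cams.camera("top"); np.savez("top3.npz",**c2)
cv2.imwrite("pics/c.png",cv2.hconcat([cv2.resize(c["frame"][30:230,80:280],(400,400),interpolation=2),cv2.resize(c2["frame"][150:350,60:260],(400,400),interpolation=2)]))
for n in("side3","top3"):
  S=cloud(n+".npz")[1].reshape(-1,3)-o["ee_pos"]
  for z in (.003,.01,.02,.04,.06,.08,.1,.12,.14):
    k=(abs(S[:,2]-z)<.005)&(abs(S[:,0])<.06)&(abs(S[:,1])<.06);B=S[k]
    if len(B)>2: print(n,z,len(B),B[:,:2].min(0),B[:,:2].max(0))
```

```text
3.4 [16.7547  4.5079  3.7255 89.3363  0.0235 16.1235] [0.5279 0.1591 0.1785] [ 1.0026  0.494  -0.2979] 5.292164753816929e-05
[[-0.0021 -0.011   0.9999]
 [-0.0002  0.9999  0.011 ]
 [-1.     -0.0002 -0.0021]]
[ 0.0235 -0.0021  0.0021]
side3 0.003 176 [-0.0137 -0.0597] [0.0598 0.0583]
side3 0.01 31 [-0.0135 -0.0157] [0.0051 0.0036]
side3 0.02 27 [-0.0135 -0.0157] [0.0039 0.0059]
side3 0.04 17 [-0.0156 -0.0143] [-0.0113  0.021 ]
side3 0.06 38 [-0.0188 -0.041 ] [0.0033 0.0385]
side3 0.08 58 [-0.0194 -0.0589] [0.0102 0.0166]
side3 0.1 110 [-0.0219 -0.0526] [ 0.0171 -0.0082]
side3 0.12 49 [-0.013  -0.0391] [ 0.0106 -0.029 ]
side3 0.14 166 [-0.0395 -0.0391] [0.0295 0.0037]
top3 0.003 522 [-0.0121 -0.0596] [0.06  0.051]
top3 0.01 3 [-0.0122 -0.0587] [ 0.0537 -0.0075]
top3 0.06 9 [-0.0132 -0.0368] [-0.0113 -0.0248]
top3 0.08 5 [-0.0119 -0.0467] [ 0.0104 -0.0416]
top3 0.1 51 [-0.012  -0.0574] [ 0.0097 -0.034 ]
top3 0.12 23 [-0.0107 -0.0407] [ 0.0092 -0.0356]
top3 0.14 55 [-0.036  -0.0382] [ 0.0325 -0.0144]
```

View pics/c.png

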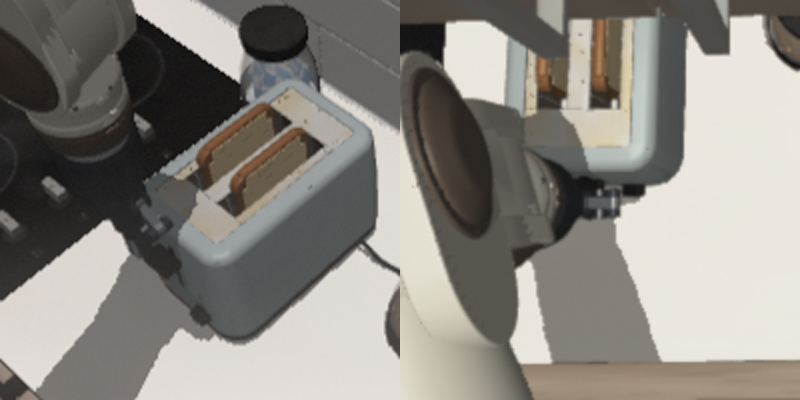

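The tips stand above the lever and in front of the housing: left view near (165,250), right view near (600,200). The bread is well clear. I press in slow steps now and watch the force.

apply_moves:
  commands:
    - [0.008, -0.002, 0.002, 0.01, -1]
    - [0.016, -0.002, 0.002, 0.01, -1]
    - [0.024, -0.002, 0.002, 0.01, -1]
    - [0.029, -0.002, 0.002, 0.01, -1]
    - [0.033, -0.002, 0.002, 0.01, -1]
    - [0.037, -0.002, 0.002, 0.01, -1]
    - [0.041, -0.002, 0.002, 0.01, -1]
    - [0.045, -0.002, 0.002, 0.01, -1]
    - [0.049, -0.002, 0.002, 0.01, -1]

```text
time: 4.4
ee_pos: [0.5298, 0.1569, 0.1296]
tcp_rot: [-171.7, 89.9, -171.9]
wrist_force: [-0.4, -0.7, 1.6]
opening: -0.0
```

apply_moves:
  commands:
    - [0.004, 0, 0, 0, -1]
    - [0.008, 0, 0, 0, -1]
    - [0.012, 0, 0, 0, -1]
    - [0.016, 0, 0, 0, -1]
    - [0.02, 0, 0, 0, -1]
    - [0.024, 0, 0, 0, -1]
    - [0.028, 0, 0, 0, -1]
    - [0.032, 0, 0, 0, -1]

```text
time: 5.2
ee_pos: [0.5298, 0.1569, 0.0973]
tcp_rot: [-170.9, 89.9, -171.1]
wrist_force: [1.5, 0.2, 1.4]
opening: 0.0001
```

Run:
```python
from workcell import bot,cams
import cv2
c=cams.camera("side");c2=cams.camera("top")
cv2.imwrite("pics/d.png",cv2.hconcat([cv2.resize(c["frame"][30:230,80:280],(400,400),interpolation=2),cv2.resize(c2["frame"][150:350,60:260],(400,400),interpolation=2)]))
print(bot.get_obs()["wrist_force"])
```

```text
[ 0.35412414 -0.50510248 -0.33511899]
```

View pics/d.png

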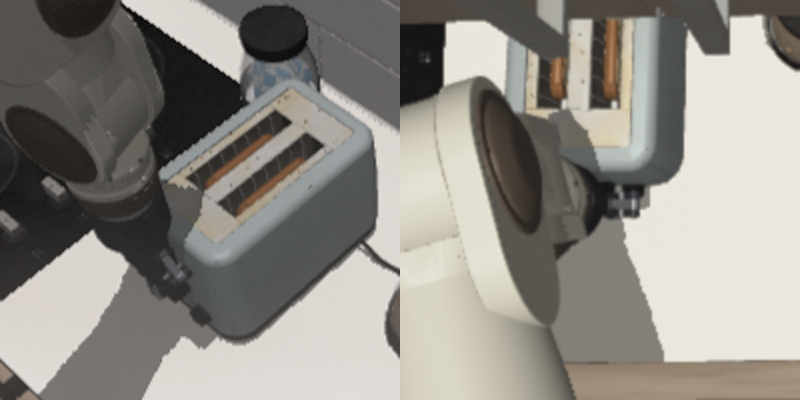

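The bread has sunk most of the way into the slots and the housing hasn't moved. The tips are on the lever above the dial, at left view (175,285). Next are fine steps down to the stop.

apply_moves:
  commands:
    - [0.003, 0, 0, 0, -1]
    - [0.006, 0, 0, 0, -1]
    - [0.009, 0, 0, 0, -1]
    - [0.011, 0, 0, 0, -1]
    - [0.012, 0, 0, 0, -1]

```text
time: 5.8
ee_pos: [0.5293, 0.1567, 0.0846]
tcp_rot: [-168.9, 89.8, -169.1]
wrist_force: [0.7, 0.5, 0.8]
opening: 0.0001
```

apply_moves:
  commands:
    - [0.001, 0, 0, 0, -1]
    - [0.002, 0, 0, 0, -1]

```text
time: 6.0
ee_pos: [0.5294, 0.1568, 0.0828]
tcp_rot: [-170.3, 89.8, -170.5]
wrist_force: [-2.8, -0.3, 9.9]
opening: 0.0002
```

The force rose to about 10 N, so the lever is at its stop. I hold briefly, then back off upwards.

apply_moves:
  commands:
    - [0.0005, 0, 0, 0, -1]
    - [0.0005, 0, 0, 0, -1]

```text
time: 6.2
ee_pos: [0.5293, 0.1568, 0.0829]
tcp_rot: [-171.6, 89.8, -171.9]
wrist_force: [-1.9, -0.4, 3.9]
opening: 0.0001
```

apply_moves:
  commands:
    - [-0.004, 0, -0.002, 0, -1]
    - [-0.015, 0, -0.01, 0, -1]
    - [-0.03, 0, -0.03, 0, -1]
    - [-0.06, 0, -0.05, 0, -1]
    - [-0.09, 0, -0.08, 0, -1]
    - [-0.12, 0, -0.11, 0, -1]
    - [-0.15, 0, -0.13, 0, -1]
    - [-0.17, 0, -0.15, 0, -1]
    - [-0.17, 0, -0.15, 0, -1]
    - [-0.17, 0, -0.15, 0, -1]

```text
time: 7.2
ee_pos: [0.3798, 0.1576, 0.254]
tcp_rot: [169.3, 89.9, 169.1]
wrist_force: [-0.5, -0.4, 0.1]
opening: -0.0003
```

Run:
```python
from workcell import bot,cams
import cv2,numpy as np
from h import *
c=cams.camera("side");c2=cams.camera("top");np.savez("side4.npz",**c);np.savez("top4.npz",**c2)
cv2.imwrite("pics/e.png",cv2.hconcat([cv2.resize(c["frame"],(400,300)),cv2.resize(c2["frame"],(400,300))]))
print(bot.get_obs()["wrist_force"])
for n in ("side0","top0","side4","top4"):
    f=n.replace("0","")+".npz"; A=cloud(f)[1].reshape(-1,3)
    z=.147 if "0" in n else .083
    k=(abs(A[:,2]-z)<.007)&(A[:,0]<.552)&(A[:,0]>.5)&(abs(A[:,1]-.157)<.03); print(n,k.sum(),np.median(A[k],0).round(4))
    k=(A[:,2]>.165)&(A[:,2]<.182)&(A[:,0]>.55)&(A[:,0]<.62)&(A[:,1]>.07)&(A[:,1]<.24);print(" top",np.percentile(A[k],[1,50,99],axis=0).round(3).tolist())
```

```text
[ 0.21157797 -0.66879442 -0.32817661]
side0 164 [0.5403 0.1569 0.144 ]
 top [[0.56, 0.083, 0.166], [0.589, 0.148, 0.176], [0.619, 0.225, 0.179]]
top0 234 [0.5415 0.1577 0.1466]
 top [[0.561, 0.084, 0.167], [0.591, 0.154, 0.178], [0.619, 0.229, 0.182]]
side4 150 [0.5399 0.1564 0.0799]
 top [[0.56, 0.083, 0.166], [0.589, 0.148, 0.176], [0.619, 0.226, 0.179]]
top4 187 [0.542  0.1577 0.0827]
 top [[0.561, 0.084, 0.167], [0.591, 0.154, 0.178], [0.619, 0.229, 0.182]]
```

View pics/e.png

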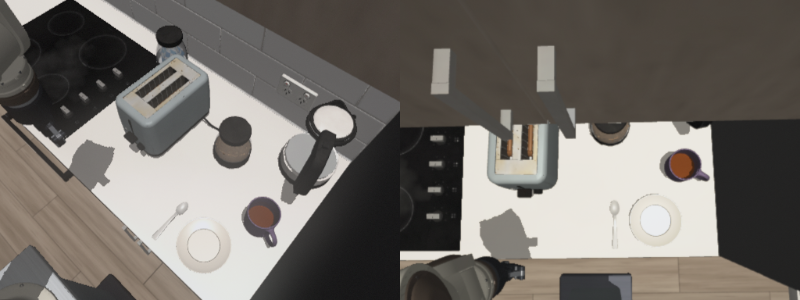

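The lever top is at about 82 mm, the toaster hasn't moved, the bread is down, and the hand is clear and at rest. I'm handing the job in.

```bash
python3 -c "
from workcell import bot
print(bot.job_done())"
```

```text
the job is handed in; nothing more can be done
None
```

The lever is down at its stop and the bread has sunk into the slots. I took the hand clear and handed the job in at about 7.3 s of the 32 s allowed; no verdict is reported.

- **How it was pressed:** The moves could not tilt the tool, so I did not use the suggested 20–30° lean. I pressed with shut, vertical fingers near the lever's outer edge, with the jaws turned sideways so the gripper stayed off the housing.
- **Force:** The readings between steps were about 1–2 N on the way down and about 10 N at the stop.
- **Lever:** Its top now measures 80 mm (side camera) and 83 mm (top camera), against 144 and 147 mm before. That is 64 mm of travel. The two cameras disagree by about 3 mm, roughly their calibration error.
- **Toaster:** Its measured edges agree with the start to within 1 mm.
- **Other things:** In the last picture the mug, plate, teaspoon and coffee jar look as they did at the start; I compared these by eye only. The wrist force after backing off was under 1 N, and I saw no contact with the bread or the dial.

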